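Kick the stand down and hold the hub frame upright

ROBOT

A 7-joint arm with a two-finger parallel gripper is mounted at the origin on a cart in front of the work surface, level with it; the furniture and walls round the work are solid. World frame = base frame: x ahead of the robot, y to its left, z up, the work surface at z = 0. Lengths are in m, angles in rad, forces in N, time in s.
With the tool pointing down it reaches from about 0.4 to 0.875 m from the base axis. Payload 4.4 kg.
Tool frame: the origin (TCP) lies midway between the tips of the shut fingers; the grasp point (between the pads) lies 19 mm behind it; y points along the fingers, x is the direction in which the jaws open and shut, and the axes are right-handed (so a half turn about y gives the same grasp; the last joint's range is limited). The gripper opens to 85 mm and grips with 20 to 120 N. Pads are 22 mm wide; open, the fingers measure 114 mm over their backs; the gripper's body (76 mm by 85 mm) begins 54 mm behind the grasp point. The pads swing forward as they close: fully open they stand 13 mm farther back than shut.
Start: joints at [1.23, 0.628, 0.038, 1.517, -0.027, 0.996, -0.02], TCP at [0.176, -0.626, 0.231] pointing down, gripper open.
Joint ranges: [-3.06, 3.06], [-0.37, 2.12], [-1.25, 1.32], [0.18, 2.47], [-1.1, 4.24], [0.23, 1.98], [-2.94, 2.94]. Speed limits (rad/s): [2.57, 2.57, 3.14, 3.14, 3.14, 3.14, 3.14].

INTERFACE

Orientations are given as a unit quaternion [w, x, y, z].
In Python, from rig import bot, cams, ticket gives the robot as it stands.
- The arm moves only by the tool move_arm, never from a script. Its argument "commands" is a list of rows, each a list of 7 numbers: the shift along the tool's x, y, z in mm, then the turn, a rotation vector about the tool's x, y, z in degrees, then the opening, from 0 (shut) to 1 (fully open). A call has 1 to 10 rows; each row is the pose to reach, as a shift and turn from the pose measured when the call began, along the tool's axes at that moment; what a row does not reach only later rows make up. A row lasts 1/8 s, in which the tool goes at most 62.5 mm and 10.7 degrees, less where a joint would pass 70% of its speed; a pose out of reach is approached as far as the arm can. A call with a gripper value outside its range is refused whole. The fingers move at their own pace and stop on an object; the grip force is fixed at half the most. Time passes only in rows, so rows that repeat a pose let the fingers close. It gives the time, the measured TCP pose, the force and the opening at its end, in the units of the state.
- bot.state(): the state, without advancing time (a new reading comes with each control period).
- cams.camera(name): name is "scene" or "top"; returns a dict with "img" (480x640x3 uint8, red, green, blue), "intrinsics" (3x3 intrinsics, pixels), "extrinsics" (4x4, takes a point from world to camera coordinates). Camera axes: x right, y down, z forward; pixel columns grow to the right and rows downward; lengths in m; the calibration is good to about 2 mm. A picture is of the moment at which its call begins. There is no depth.
- ticket.close_job(): hands the job in, once; it reports no verdict.
Trained networks look in the newest picture that a camera, given by its name, has taken for a name from the list of things; names that differ only in an ending like _2 or _b are one class to them, and where a whole thing is asked for, a point or a joint stands for the part that bears it (a point fixed in the world has none). Each returns a list of dicts, best first, with "confidence" (0 to 1); they miss things now and then, are a little off and sometimes report something else, mostly with a low value. They report only what shows in the picture. A call takes as long as a camera call.
- cams.recognise(name, camera): "pixel" ([row, column] in pixels, amid what is visible of it).
The state is a dict: "time_s": time; "joint_positions": joint angles; "joint_velocities": joint speeds; "effort": joint torques, N m; "tcp_pos": TCP position; "eef_rot": TCP orientation; "ft_force": force on the tool from outside, world axes, zero at the start; "wrist_torque": the same for the moment, N m; "opening": finger opening in m.
Only numpy, scipy, OpenCV 4.12 (cv2) and the standard library are available. Lean on these libraries where they do the work, as an engineer would, in place of code of your own. Each camera call takes 0.05 s, during which the arm holds its last target.

TASK

The small hub frame is leaning back against the bench stop with its kickstand folded up. Push the folded kickstand leg down past its over-centre point so that it snaps fully down, while the frame still leans there; then take the frame by its top bar, bring it forward to upright with both its feet staying on the worktop, and keep holding it upright so that it cannot tip: the program finishes while still holding it. Leave the other things on the bench where they are.

Things in the scene. Friction and masses are not known exactly. Their poses are not given: they have to be found in the camera images.
- carrier: Loose hub frame, 0.75 to 1.0 kg, aluminium tube (mm): 168 wide (its y), 214 high (its z), uprights 14 diameter at y = +-75, steel hub 48 diameter, 22 thick, 150 up. It stands only on two ball feet (radius 9, y = +-75), so upright it tips unless held. Origin: underside of feet, mid-width. At the start its top leans some 13 deg to its +x, onto the bench stop; the kickstand is on its -x face, to the robot.
- carrier_grip (a point): Centre of the frame's top bar, 205 from the origin along the frame's z (axes as the frame's). The rubber-sleeved bar runs along the frame's y, 18 diameter, 110 long, free on both sides; grip it across the frame's x. The hub begins 31 below it.
- carrier_feet (a point): Mid-point between the centres of the two ball feet, 9 from the origin along the frame's z (axes as the frame's); the frame turns about the line through it along the frame's y when brought upright.
- leg_pivot (a point): Pivot of the kickstand, at x = -30, y = -40, z = 105 in the frame (axes as the frame's). The leg is a steel bar of 10 diameter, 95 long. Folded, it points along the frame's +y; fully down, along the frame's (-sin 22 deg, 0, -cos 22 deg); between, it swings in the flat plane of these two directions.
- leg_tip (a point): Centre of the rubber ball (14 diameter) at the end of the kickstand leg, 95 from the pivot. With the leg down it touches the worktop only when the frame leans some 8 degrees towards it (to the frame's -x).
- kick_leg (a joint): Angle of the kickstand leg: 0 folded, 1.57 fully down. A spring with its centre at about 0.75 holds it at 0 before the centre (a downward push of about 2 N, 65 from the pivot, moves it) and drives it on to 1.57 by itself after the centre.
- bench_stop: Fixed steel bar of 12 diameter on two posts, 230 long along its y, bar axis 98 above the worktop; origin on the worktop below the bar's middle. It stands behind the frame.
- bowl: Bystander: steel bowl, 95 diameter, 39 high, origin under its centre.
- dish: Bystander: flat round membrane dish, 55 diameter, 11 high, origin under its centre.
- glass: Bystander: low glass beaker, 53 diameter, 65 high, origin under its centre.

How it is judged:
On the way, in this order (a step that is already met when the one before it is completed fails the run):
1. the kickstand leg is snapped fully down while the frame still leans on the stop (value of joint kick_leg above 1.45 rad and angle between carrier's own z axis and vertical above 0.15 rad), for 0.2 s.
2. the frame is gripped and upright on its feet (angle between carrier's own z axis and vertical below 0.08 rad and contact force between the fingers and carrier above 2 N), for 0.2 s.
At the end, for the whole second after the job is handed in: The kickstand leg is fully down (joint above 1.45), the frame is within 0.08 rad (4.5 degrees) of upright, gripped by the fingers at its top bar (grasp point within 70 mm of the bar's centre, more than 2 N), its feet at most 11 mm off the worktop, clear of the bench stop and still (all of step 2 and value of joint kick_leg above 1.45 rad and distance between carrier_grip and the grasp point below 0.07 m and height (world z) of carrier_feet below 0.02 m and contact force between carrier and bench_stop below 0.2 N and linear speed of carrier below 0.03 m/s); the arm keeps its last pose, push and grip.
It fails at once if the frame is lifted off the worktop (feet more than 20 mm up) (height (world z) of carrier_feet above 0.029 m).
It fails at once if the frame topples (angle between carrier's own z axis and vertical above 0.5 rad).
It fails at once if a bystander is disturbed (distance of any of bowl, dish, glass from where it was at the start of the episode above 0.02 m).
It also fails if it takes over 42 s, if anything falls off the work surface, if the arm or the gripper's body presses on something with over 40 N, if the wrist force passes 120 N, or if a joint passes its speed limit or range.

## Working session

There is one attempt and no reset: what is moved stays moved. The work goes in short steps, Python scripts to look and compute and a tool call to move; the robot and the scene stay as the last step left them, time stands still between calls to the robot, and variables do not carry over. Pictures are saved under pics/ and viewed, and the job is handed in when it is done.

Besides the shell and the picture viewer there is one more tool, called after "Request:" by a JSON object that holds its "name" and its "arguments". move_arm: Moves the arm, as the interface text tells. Its arguments: {"type":"object","properties":{"commands":{"type":"array","items":{"type":"array","items":{"type":"number"}}}},"required":["commands"]}

```bash
mkdir -p pics; ls; python3 - <<'E'
from rig import bot,cams,ticket
import cv2,numpy as np
print(bot.state())
for n in("scene","top"):
    c=cams.camera(n);cv2.imwrite(f"pics/{n}0.png",c["img"][:,:,::-1]);print(n,c["intrinsics"],c["extrinsics"])
    np.savez(f"cal_{n}.npz",K=c["intrinsics"],E=c["extrinsics"])
    for t in("carrier","carrier_grip","carrier_feet","leg_pivot","leg_tip","bench_stop","bowl","dish","glass"):
        print(t,[(np.round(d["pixel"],1).tolist(),round(d["confidence"],2)) for d in cams.recognise(t,n)][:3])
E
```

```text
pics
{'time_s': 0.0, 'joint_positions': array([ 1.2301922 ,  0.62931144,  0.03844869,  1.51834887, -0.02700531,
        0.9963118 , -0.02000666]), 'joint_velocities': array([-1.62263422e-03, -1.31700317e-03,  2.06914905e-03,  9.78752476e-05,
        1.13222018e-03, -8.59158259e-04, -1.82783261e-03]), 'effort': array([-8.51613913e-04, -5.63407445e+01,  1.22606378e+00, -1.93445778e+01,
        1.09918742e-02,  1.07108787e-02, -6.07511694e-06]), 'tcp_pos': array([ 0.17624206, -0.62501096,  0.23041781]), 'eef_rot': array([ 0.56416029, -0.56337832,  0.42733578, -0.42627711]), 'ft_force': array([-0.28108552, -0.52400402, -0.66928004]), 'wrist_torque': array([-0.04986088, -0.013631  ,  0.00691758]), 'opening': 0.08536303174093034}
scene [[475.76474022   0.         318.03805542]
 [  0.         475.76474022 236.35663526]
 [  0.           0.           1.        ]] [[-0.73271098 -0.68053117 -0.00345797  0.45748669]
 [-0.48012362  0.52052489 -0.70607022  0.25351943]
 [ 0.48230275 -0.51568514 -0.70813339  0.92497456]
 [ 0.          0.          0.          1.        ]]
carrier [([238.6, 272.1], 0.
[... 266 characters left out ...]
8], 0.75)]
top [[504.71413482   0.         317.97430418]
 [  0.         504.71413482 250.63274556]
 [  0.           0.           1.        ]] [[-0.00410085 -0.99997347 -0.00601935  0.17069883]
 [-0.99160613  0.00484429 -0.12920459  0.49169654]
 [ 0.12923032  0.00543898 -0.99159969  1.06470577]
 [ 0.          0.          0.          1.        ]]
carrier [([213.5, 294.6], 0.59)]
carrier_grip [([213.4, 295.2], 0.84), ([229.8, 293.4], 0.22)]
carrier_feet [([208.9, 295.6], 0.96)]
leg_pivot [([209.3, 293.9], 0.81)]
leg_tip []
bench_stop [([219.1, 268.2], 0.96), ([283.4, 461.6], 0.63), ([209.5, 295.9], 0.54)]
bowl [([281.7, 464.1], 0.67)]
dish [([303.3, 412.0], 0.93)]
glass [([277.8, 177.6], 0.78)]
```

View pics/scene0.png

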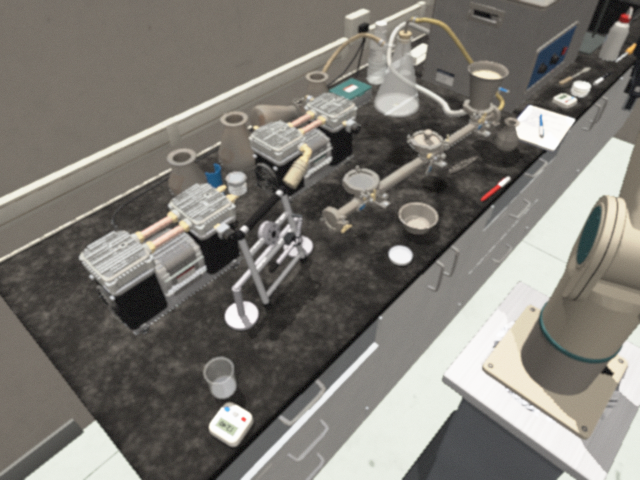

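View pics/top0.png

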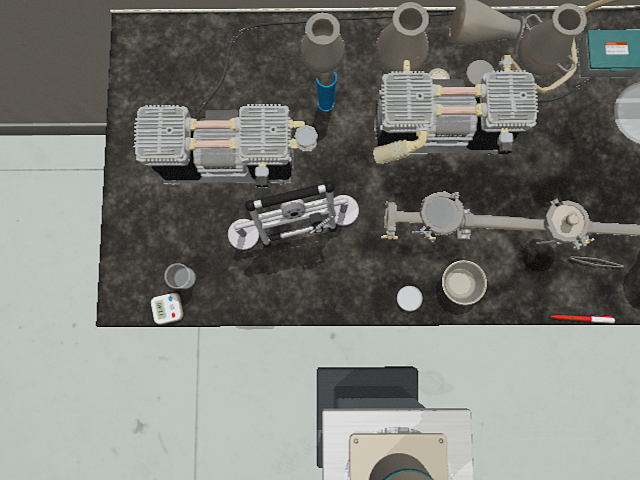

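```bash
python3 - <<'E'
import cv2
a=cv2.imread("pics/scene0.png")[150:350,170:400];cv2.imwrite("pics/sz.png",cv2.resize(a,None,fx=3,fy=3,interpolation=2)[:600,:690])
a=cv2.imread("pics/top0.png")[130:290,200:400];cv2.imwrite("pics/tz.png",cv2.resize(a,(750,600),interpolation=2))
E
```

```text
(no output)
```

View pics/sz.png

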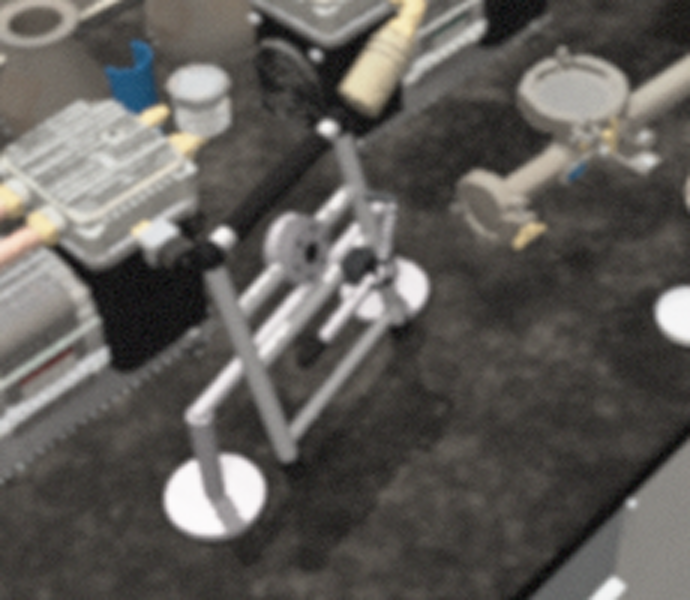

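View pics/tz.png

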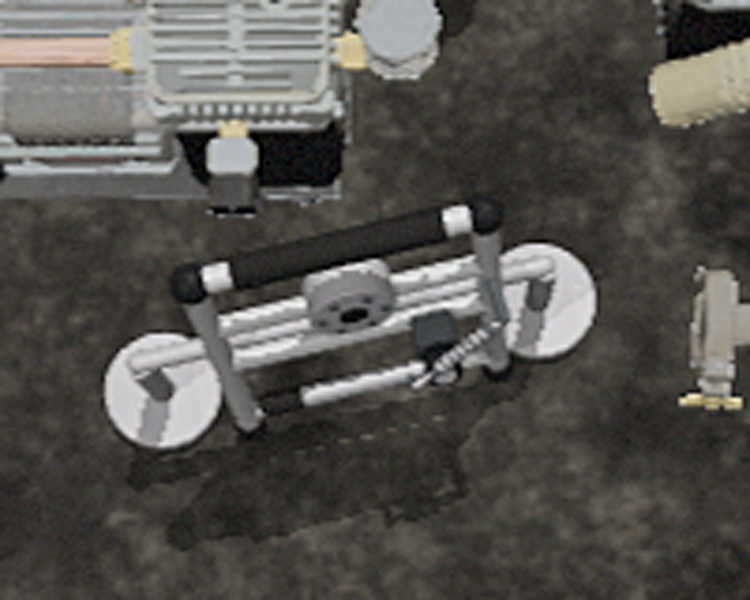

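```bash
cat > fit.py <<'E'
import numpy as np
from scipy.optimize import least_squares
cal={n:np.load(f"cal_{n}.npz") for n in("scene","top")}
def proj(n,P):
    K,E=cal[n]["K"],cal[n]["E"]; p=np.atleast_2d(P)@E[:3,:3].T+E[:3,3]; q=p@K.T; return q[:,:2]/q[:,2:]
def world(pose,P):
    x,y,yaw,l=pose; P=np.atleast_2d(P)-[0,0,.009]
    Ry=np.array([[np.cos(l),0,np.sin(l)],[0,1,0],[-np.sin(l),0,np.cos(l)]])
    Rz=np.array([[np.cos(yaw),-np.sin(yaw),0],[np.sin(yaw),np.cos(yaw),0],[0,0,1]])
    return P@(Rz@Ry).T+[x,y,.009]
M=dict(TL=(0,.075,.205),TR=(0,-.075,.205),FL=(0,.075,.009),FR=(0,-.075,.009),tip=(-.03,.055,.105),grip=(0,0,.205),piv=(-.03,-.04,.105))
def fit(obs,x0=(.65,.05,.2,.22)):
    def r(p): return np.concatenate([proj(c,world(p,M[k]))[0]-uv for c,k,uv in obs])
    s=least_squares(r,x0,loss="soft_l1"); return s.x,r(s.x).reshape(-1,2)
E
python3 - <<'E'
from fit import *
T=lambda u,v:(200+u/3.75,130+v/3.75)
S=lambda u,v:(170+u/3,150+v/3)
obs=[("top","TR",T(487,213)),("top","TL",T(190,283)),("top","FR",T(495,368)),("top","FL",T(250,420)),("top","tip",T(270,402)),
("scene","TR",S(331,127)),("scene","TL",S(214,245)),("scene","FR",S(397,315)),("scene","FL",S(288,453)),("scene","tip",S(312,350))]
p,r=fit(obs);print(p,np.degrees(p[2:]));
for o,e in zip(obs,r):print(o[0],o[1],e.round(1))
for k in M:print(k,world(p,M[k])[0].round(4))
E
```

```text
[0.53248495 0.20817228 0.23472216 0.2153123 ] [13.44858897 12.33648584]
top TR [-0.1  0. ]
top TL [0.9 0.1]
top FR [ 0.8 -1.7]
top FL [0.8 0.2]
top tip [ 0.8 -0.4]
scene TR [ 1.9 -2. ]
scene TL [-1.6  2.9]
scene FR [-0.3  4.2]
scene FL [0.3 3.4]
scene tip [-2.6  2.5]
TL [0.5558 0.2909 0.2005]
TR [0.5907 0.145  0.2005]
FL [0.515  0.2811 0.009 ]
FR [0.5499 0.1352 0.009 ]
tip [0.5111 0.2596 0.1092]
grip [0.5732 0.2179 0.2005]
piv [0.5332 0.1672 0.1092]
```

```bash
cat > plan.py <<'E'
import numpy as np
from scipy.spatial.transform import Rotation as R
from rig import bot
def cur():
    s=bot.state();q=s["eef_rot"];return s["tcp_pos"],R.from_quat([q[1],q[2],q[3],q[0]]),s
def des(yaw,t,sgn):
    y=np.array([np.sin(t)*np.cos(yaw),np.sin(t)*np.sin(yaw),-np.cos(t)]);z=sgn*np.array([-np.sin(yaw),np.cos(yaw),0])
    return R.from_matrix(np.c_[np.cross(y,z),y,z])
def cmd(p,Rd):
    """shift mm & turn deg from the current pose"""
    p0,R0,_=cur();return np.r_[R0.inv().apply(np.asarray(p)-p0)*1000,np.degrees((R0.inv()*Rd).as_rotvec())].round(1)
E
python3 - <<'E'
from plan import *
p,R0,s=cur();print(R0.as_matrix().round(3))
a=np.arctan2(p[1],p[0]);print(np.degrees(a));print((R.from_euler('z',-a)*R0).as_matrix().round(3))
yaw=.2347
for sg in(1,-1):print(sg,cmd([.45,.2,.3],des(yaw,np.radians(30),sg)), cmd([.45,.2,.3],des(yaw,np.radians(0),sg)))
for w in([.45,-.45,.3],[.52,-.2,.3],[.48,.1,.3]):print(cmd(w,R0))
E
```

```text
[[ 0.271  0.     0.962]
 [-0.962 -0.     0.271]
 [ 0.    -1.     0.   ]]
-74.25363880180323
[[ 1.  0.  0.]
 [-0.  0.  1.]
 [ 0. -1.  0.]]
1 [-720.4  -68.7  487.3   22.9  -85.5  -23.8] [-720.4  -68.7  487.3    0.   -87.7    0. ]
-1 [-720.4  -68.7  487.3   24.1   90.    23.2] [-720.4  -68.7  487.3   -0.    92.3    0. ]
[-94.8 -68.7 311.    0.    0.    0. ]
[-316.5  -68.7  446.2    0.     0.     0. ]
[-616.1  -68.7  489.1    0.     0.     0. ]
```

```bash
python3 - <<'E'
import numpy as np
for i in range(1,11):
    a=np.radians(5.5*i);r=650-5*i;print([round(r*np.cos(a)-650),-7*i,round(r*np.sin(a)),0,-5.5*i,0,0])
E
```

```text
[-8, -7, 62, 0, -5.5, 0, 0]
[-22, -14, 122, 0, -11.0, 0, 0]
[-41, -21, 180, 0, -16.5, 0, 0]
[-66, -28, 236, 0, -22.0, 0, 0]
[-96, -35, 289, 0, -27.5, 0, 0]
[-130, -42, 338, 0, -33.0, 0, 0]
[-169, -49, 383, 0, -38.5, 0, 0]
[-211, -56, 424, 0, -44.0, 0, 0]
[-257, -63, 460, 0, -49.5, 0, 0]
[-306, -70, 491, 0, -55.0, 0, 0]
```

Request:
{"name": "move_arm", "arguments": {"commands": [[-8,-7,62,0,-5.5,0,0],[-22,-14,122,0,-11,0,0],[-41,-21,180,0,-16.5,0,0],[-66,-28,236,0,-22,0,0],[-96,-35,289,0,-27.5,0,0],[-130,-42,338,0,-33,0,0],[-169,-49,383,0,-38.5,0,0],[-211,-56,424,0,-44,0,0],[-257,-63,460,0,-49.5,0,0],[-306,-70,491,0,-55,0,0]]}}

```text
time_s: 2.25
tcp_pos: [0.5668, -0.1961, 0.3017]
eef_rot: [-0.697, 0.697, -0.117, 0.117]
ft_force: [0.2, -0.3, 1.5]
opening: -0.0001
```

```bash
python3 - <<'E'
from plan import *
yaw=.2347
print(cur()[0])
for w in([.55,-.0,.3],[.5,.1,.3],[.45,.2,.3]):print(cmd(w,des(yaw,0,1)),cmd(w,des(yaw,np.radians(30),1)))
E
```

```text
[ 0.56683899 -0.19607695  0.30165928]
[-80.    1.6 179.8   0.  -32.5   0. ] [-80.    1.6 179.8   8.5 -31.8 -29.1]
[-159.9    1.6  258.     0.   -32.5    0. ] [-159.9    1.6  258.     8.5  -31.8  -29.1]
[-239.9    1.5  336.1    0.   -32.5    0. ] [-239.9    1.5  336.1    8.5  -31.8  -29.1]
```

Request:
{"name": "move_arm", "arguments": {"commands": [[-27,0,55,1,-5,-2,0],[-55,0,110,2,-10,-6,0],[-85,0,160,4,-16,-10,0],[-118,0,210,5,-21,-15,0],[-155,0,252,6,-26,-20,0],[-195,0,295,7,-30,-25,0],[-240,2,336,8.5,-31.8,-29.1,0],[-240,2,336,8.5,-31.8,-29.1,0]]}}

```text
time_s: 3.25
tcp_pos: [0.4485, 0.2018, 0.2999]
eef_rot: [0.7, -0.656, -0.263, -0.101]
ft_force: [1.0, 0.5, 0.7]
opening: -0.0001
```

```bash
python3 - <<'E'
from plan import *
from fit import *
import cv2
from rig import cams
for n in("scene","top"):
    c=cams.camera(n);cv2.imwrite(f"pics/{n}1.png",c["img"][:,:,::-1])
pose=(.5325,.2082,.2347,.2153)
D=des(.2347,np.radians(30),1)
print(cur()[0],np.degrees((D.inv()*cur()[1]).magnitude()),cur()[2]["joint_positions"].round(2))
# leg directions; arc of pushing point
lv=np.radians(22);d0=np.array([0,1,0]);d1=np.array([-np.sin(lv),0,-np.cos(lv)])
piv=np.array(M["piv"])
for th,L,off in((0,62,.04),(0,62,.008),(.3,62,.005),(.6,62,.005),(.8,62,.005),(.95,62,.005)):
    P=piv+L/1000*(np.cos(th)*d0+np.sin(th)*d1)
    W=world(pose,P)[0]+[0,0,off]
    print(th,W.round(3),cmd(W,D),proj("top",W),proj("scene",W))
E
```

```text
[0.44767343 0.2026849  0.29952074] 0.44729313967334844 [-0.38  0.13 -0.26  2.3   0.79  0.32 -1.1 ]
0 [0.519 0.228 0.149] [-10.1 167.7   7.1  -0.2   0.4  -0. ] [[287.29765816 229.65119736]] [[279.0485426  245.11211907]]
0 [0.519 0.228 0.117] [-26.1 195.4   7.1  -0.2   0.4  -0. ] [[288.35061031 232.35829704]] [[280.00882974 255.93520882]]
0.3 [0.509 0.222 0.099] [-4.41e+01  2.06e+02  4.40e+00 -2.00e-01  4.00e-01 -0.00e+00] [[291.39118522 238.34145493]] [[285.46114721 262.79547132]]
0.6 [0.502 0.212 0.085] [-5.920e+01  2.132e+02 -3.600e+00 -2.000e-01  4.000e-01 -0.000e+00] [[296.60503374 242.80780508]] [[291.65710794 266.31112803]]
0.8 [0.499 0.203 0.077] [-6.780e+01  2.172e+02 -1.150e+01 -2.000e-01  4.000e-01 -0.000e+00] [[301.09265023 244.91143674]] [[295.94865658 267.21012594]]
0.95 [0.497 0.196 0.073] [-7.320e+01  2.198e+02 -1.860e+01 -2.000e-01  4.000e-01 -0.000e+00] [[304.86478049 245.98265358]] [[299.12423696 267.11341323]]
```

```bash
python3 - <<'E'
from plan import *
from fit import *
pose=(.5325,.2082,.2347,.2153)
D=des(.2347,np.radians(20),1)
lv=np.radians(22);d0=np.array([0,1,0]);d1=np.array([-np.sin(lv),0,-np.cos(lv)])
piv=np.array(M["piv"])
for th,L,off in((0,62,.04),(0,62,.008),(.3,62,.005),(.6,62,.005),(.8,62,.005),(.95,62,.005)):
    P=piv+L/1000*(np.cos(th)*d0+np.sin(th)*d1)
    W=world(pose,P)[0]+[0,0,off]
    print(th,W.round(3),cmd(W,D))
E
```

```text
0 [0.519 0.228 0.149] [-10.1 167.7   7.1  -0.2   0.4  10. ]
0 [0.519 0.228 0.117] [-26.1 195.4   7.1  -0.2   0.4  10. ]
0.3 [0.509 0.222 0.099] [-4.41e+01  2.06e+02  4.40e+00 -2.00e-01  4.00e-01  1.00e+01]
0.6 [0.502 0.212 0.085] [-5.920e+01  2.132e+02 -3.600e+00 -2.000e-01  4.000e-01  1.000e+01]
0.8 [0.499 0.203 0.077] [-6.780e+01  2.172e+02 -1.150e+01 -2.000e-01  4.000e-01  1.000e+01]
0.95 [0.497 0.196 0.073] [-7.320e+01  2.198e+02 -1.860e+01 -2.000e-01  4.000e-01  1.000e+01]
```

View pics/top1.png

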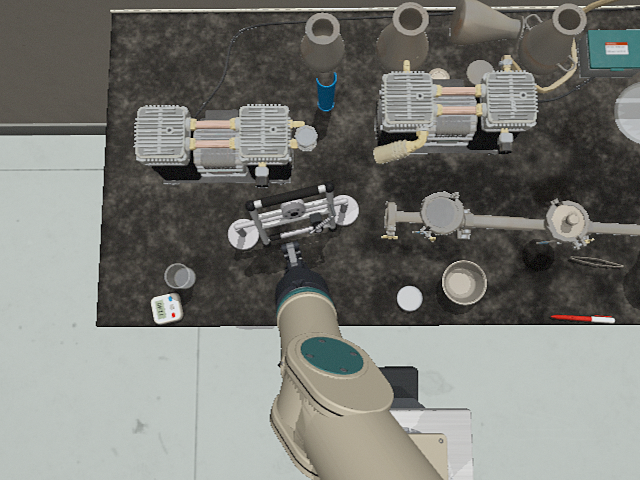

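View pics/scene1.png

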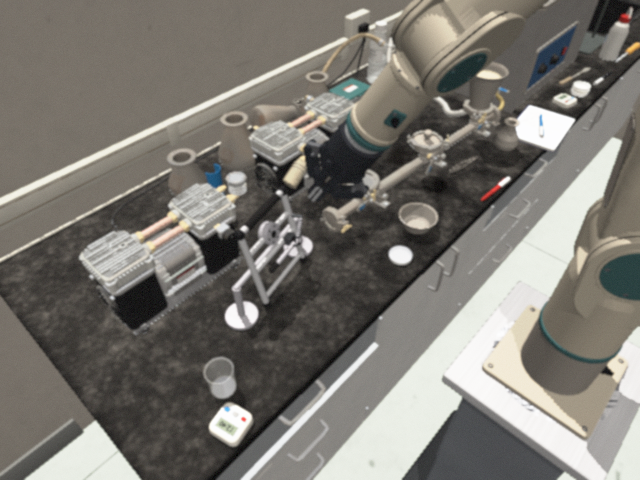

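Request:
{"name": "move_arm", "arguments": {"commands": [[-3,45,2,0,0,5,0],[-6,90,4,0,0,10,0],[-10,130,6,0,0,10,0],[-10,165,7,0,0,10,0],[-10,165,7,0,0,10,0]]}}

```text
time_s: 3.98
tcp_pos: [0.518, 0.2256, 0.1495]
eef_rot: [0.705, -0.678, -0.204, -0.037]
ft_force: [-0.4, -0.6, -0.0]
opening: 0.0
```

```bash
cat > step.py <<'E'
from plan import *
from fit import *
import cv2,sys
from rig import cams
k=sys.argv[1]
pose=(.5325,.2082,.2347,.2153)
D=des(.2347,np.radians(20),1)
p,_,s=cur();print(p,s["joint_positions"].round(2),s["ft_force"].round(1))
print("axis err",np.degrees((D.inv()*cur()[1]).magnitude()))
for n in("scene","top"):
    c=cams.camera(n);im=c["img"][:,:,::-1].copy();u,v=(proj(n,p)[0]+.5).astype(int)
    a=im[130:310,170:380] if n=="scene" else im[150:290,210:390]
    cv2.imwrite(f"pics/{n}_{k}.png",cv2.resize(a,None,fx=3.3,fy=3.3,interpolation=2))
lv=np.radians(22);d0=np.array([0,1,0]);d1=np.array([-np.sin(lv),0,-np.cos(lv)])
piv=np.array(M["piv"])
for th,L,off in((0,62,.008),(.3,62,.005),(.6,62,.005),(.8,62,.005),(.95,62,.005),(1.1,62,.005)):
    P=piv+L/1000*(np.cos(th)*d0+np.sin(th)*d1)
    W=world(pose,P)[0]+[0,0,off]
    print(th,W.round(3),cmd(W,D))
E
python3 step.py a
```

```text
[0.51802299 0.22557299 0.14947068] [-0.39  0.53 -0.19  2.16  0.98  0.23 -1.22] [-0.4 -0.6 -0. ]
axis err 0.436128155186883
0 [0.519 0.228 0.117] [-10.8  33.2   0.6  -0.1   0.4  -0. ]
0.3 [0.509 0.222 0.099] [-26.8  46.7  -2.1  -0.1   0.4  -0. ]
0.6 [0.502 0.212 0.085] [-40.4  56.4 -10.1  -0.1   0.4  -0. ]
0.8 [0.499 0.203 0.077] [-48.1  61.9 -18.   -0.1   0.4  -0. ]
0.95 [0.497 0.196 0.073] [-53.   65.4 -25.2  -0.1   0.4  -0. ]
1.1 [0.496 0.187 0.069] [-57.   68.2 -33.1  -0.1   0.4  -0. ]
```

View pics/scene_a.png

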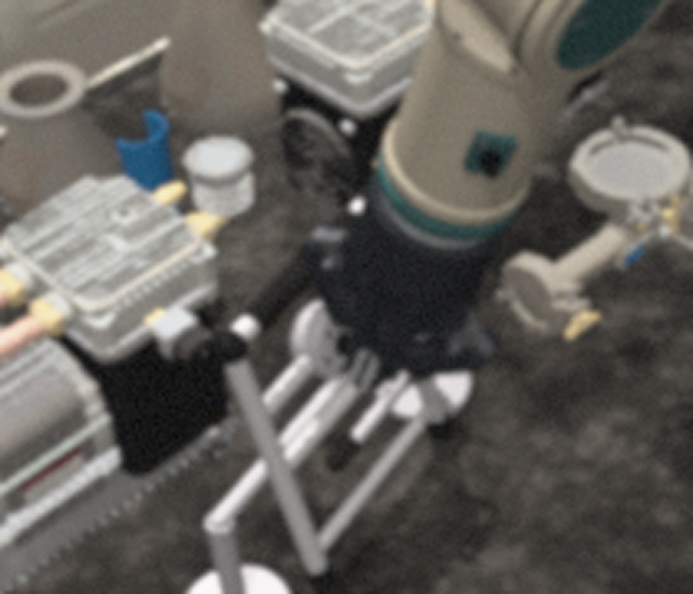

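View pics/top_a.png

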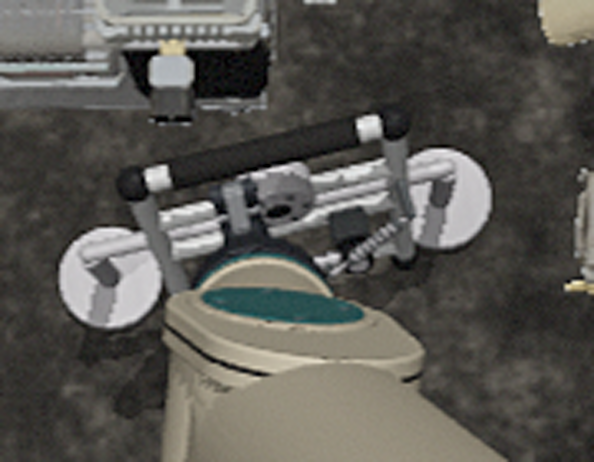

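```bash
python3 - <<'E'
from plan import *
from fit import *
def ray(n,uv,z):
    K,E=cal[n]["K"],cal[n]["E"];d=E[:3,:3].T@np.linalg.solve(K,[*uv,1]);o=-E[:3,:3].T@E[:3,3];return o+d*(z-o[2])/d[2]
for z in(.17,.2,.22,.24,.27): print(z,ray("top",(210+235/3.3,150+182/3.3),z).round(3),ray("top",(210+235/3.3,150+235/3.3),z).round(3),ray("scene",(170+322/3.3,130+240/3.3),z).round(3))
print(cur()[1].as_matrix().round(2))
E
python3 - <<'E'
import cv2
a=cv2.imread("pics/top_a.png")[130:330,130:400]
cv2.imwrite("pics/topz.png",cv2.resize(a,None,fx=2.9,fy=2.9,interpolation=2))
E
```

```text
0.17 [0.563 0.238 0.17 ] [0.532 0.238 0.17 ] [0.612 0.17  0.17 ]
0.2 [0.556 0.236 0.2  ] [0.526 0.235 0.2  ] [0.585 0.192 0.2  ]
0.22 [0.552 0.234 0.22 ] [0.522 0.234 0.22 ] [0.567 0.207 0.22 ]
0.24 [0.547 0.232 0.24 ] [0.518 0.232 0.24 ] [0.549 0.222 0.24 ]
0.27 [0.541 0.23  0.27 ] [0.513 0.23  0.27 ] [0.521 0.243 0.27 ]
[[ 0.91  0.33 -0.24]
 [ 0.22  0.08  0.97]
 [ 0.34 -0.94  0.  ]]
```

View pics/topz.png

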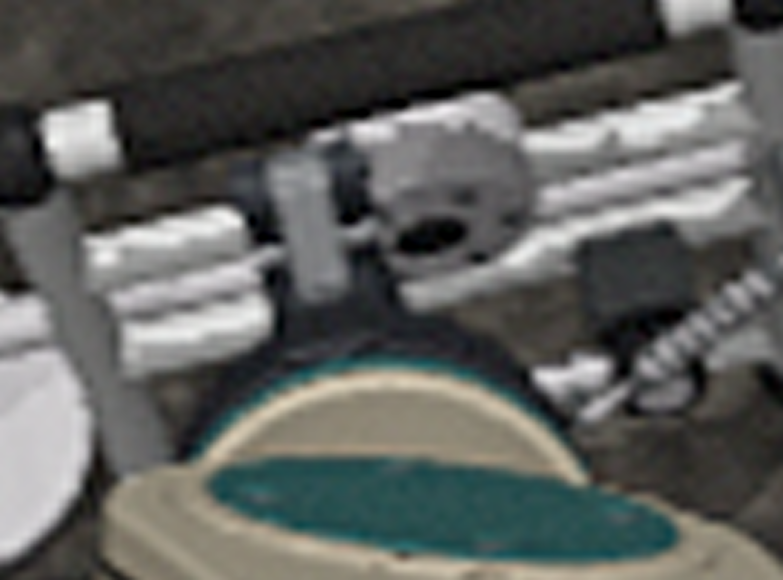

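```bash
python3 - <<'E'
from plan import *
D=des(.2347,np.radians(10),1)
p=cur()[0]
print(cmd([.47,.215,.23],D))
for s in(1,-1):print(cmd([.47,.215,.23],D*R.from_euler('y',s*10,degrees=True)))
E
```

```text
[-19.7 -90.    0.1  -0.1   0.4  10. ]
[-19.7 -90.    0.1  -1.   10.3  10. ]
[-19.7 -90.    0.1   0.8  -9.6  10. ]
```

Request:
{"name": "move_arm", "arguments": {"commands": [[-10,-45,0,0,0,5,0],[-20,-90,0,0,0,10,0],[-20,-90,0,-1,10,10,0]]}}

```text
time_s: 4.45
tcp_pos: [0.4708, 0.2163, 0.2355]
eef_rot: [0.718, -0.689, -0.084, -0.04]
ft_force: [0.5, -0.8, -0.5]
opening: 0.0003
```

```bash
python3 - <<'E'
from plan import *
p,_,s=cur();print(p,s["joint_positions"].round(2))
D=des(.2347,np.radians(10),1)
for a in(30,60,90,-30,-60,-90):print(a,cmd([.47,.215,.23],D*R.from_euler('y',a,degrees=True)))
E
```

```text
[0.47080928 0.21629954 0.23548215] [-0.05  0.41 -0.63  2.02  0.51  0.67 -0.95]
30 [-1.8  5.2 -1.4 -0.4 20.1  0.2]
60 [-1.8  5.2 -1.4 -0.4 50.1  0.1]
90 [-1.8  5.2 -1.4 -0.5 80.1  0. ]
-30 [ -1.8   5.2  -1.4  -0.2 -39.9   0.4]
-60 [ -1.8   5.2  -1.4  -0.1 -69.9   0.5]
-90 [ -1.8   5.2  -1.4   0.  -99.9   0.5]
```

Request:
{"name": "move_arm", "arguments": {"commands": [[0,5,0,0,-10,0,0],[0,5,0,0,-20,0,0],[0,5,0,0,-30,0,0],[0,5,0,0,-40,0,0],[-2,5,-1,0,-50,0,0],[-2,5,-1,0,-60,0,0],[-2,5,-1,0,-70,0,0],[-2,5,-1,0,-80,0,0],[-2,5,-1,0,-90,0.5,0],[-2,5,-1,0,-100,0.5,0]]}}

```text
time_s: 5.7
tcp_pos: [0.4694, 0.2151, 0.2319]
eef_rot: [-0.395, 0.473, 0.603, -0.506]
ft_force: [-0.7, -0.5, 0.5]
opening: 0.0
```

```bash
cat > step2.py <<'E'
from plan import *
from fit import *
import cv2,sys
from rig import cams
k=sys.argv[1]
pose=(.5325,.2082,.2347,.2153)
D=des(.2347,np.radians(10),1)*R.from_euler('y',-90,degrees=True)
p,_,s=cur();print(p,s["joint_positions"].round(2),s["ft_force"].round(1))
print("axis err",np.degrees((D.inv()*cur()[1]).magnitude()))
for n in("scene","top"):
    c=cams.camera(n);im=c["img"][:,:,::-1].copy()
    a=im[130:310,170:380] if n=="scene" else im[150:290,210:390]
    cv2.imwrite(f"pics/{n}_{k}.png",cv2.resize(a,None,fx=3.3,fy=3.3,interpolation=2))
lv=np.radians(22);d0=np.array([0,1,0]);d1=np.array([-np.sin(lv),0,-np.cos(lv)])
piv=np.array(M["piv"]);fx=np.array([np.cos(.2347),np.sin(.2347),0]);fy=np.array([-fx[1],fx[0],0])
# contact on inner edge (14.5 mm toward pivot from TCP)
for th,L,off in((0,66,.05),(0,66,.008),(.3,60,.005),(.6,60,.006),(.8,60,.006),(.95,60,.006),(1.1,60,.006)):
    P=piv+L/1000*(np.cos(th)*d0+np.sin(th)*d1)
    W=world(pose,P)[0]+[0,0,off]-.003*fx+fy*(.012 if th>0 else .006)
    print(th,W.round(3),cmd(W,D))
E
python3 step2.py b
```

```text
[0.46938763 0.21512941 0.23193949] [ 0.22  0.56 -1.09  2.02  0.82  0.85  0.49] [-0.7 -0.5  0.5]
axis err 0.47943126184422113
0 [0.514 0.237 0.159] [ 10.6  79.6 -34.7   0.1   0.1  -0. ]
0 [0.514 0.237 0.117] [ 1.060e+01  1.209e+02 -2.730e+01  1.000e-01  1.000e-01 -0.000e+00]
0.3 [0.504 0.232 0.1  ] [ 8.000e+00  1.365e+02 -1.440e+01  1.000e-01  1.000e-01 -0.000e+00]
0.6 [0.497 0.222 0.087] [ 2.000e-01  1.471e+02 -3.200e+00  1.000e-01  1.000e-01 -0.000e+00]
0.8 [0.494 0.213 0.08 ] [-7.500e+00  1.536e+02  3.200e+00  1.000e-01  1.000e-01 -0.000e+00]
0.95 [0.493 0.206 0.075] [-1.440e+01  1.578e+02  7.200e+00  1.000e-01  1.000e-01 -0.000e+00]
1.1 [0.492 0.198 0.071] [-2.210e+01  1.611e+02  1.050e+01  1.000e-01  1.000e-01 -0.000e+00]
```

View pics/scene_b.png

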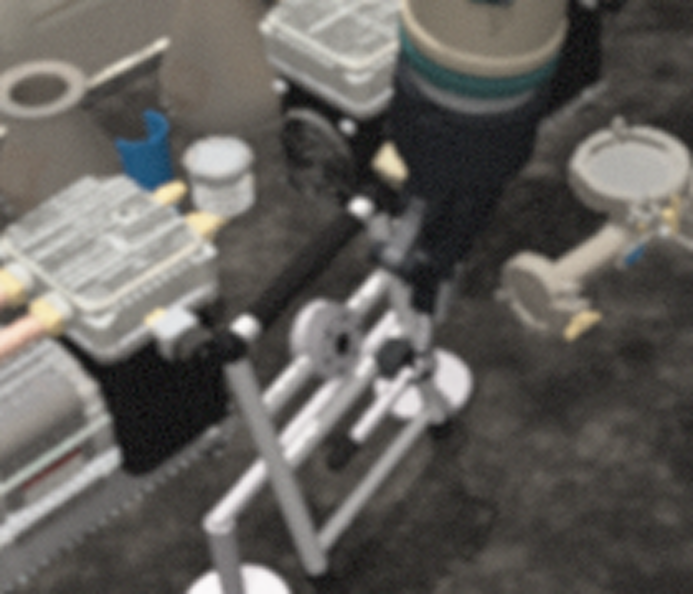

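Request:
{"name": "move_arm", "arguments": {"commands": [[5,40,-17,0,0,0,0],[10,80,-35,0,0,0,0],[10,95,-32,0,0,0,0],[10,95,-32,0,0,0,0]]}}

```text
time_s: 6.3
tcp_pos: [0.5124, 0.2355, 0.1435]
eef_rot: [-0.397, 0.474, 0.601, -0.506]
ft_force: [0.4, -0.5, 0.7]
opening: -0.0002
```

```bash
python3 step2.py c
```

```text
[0.5124241  0.23545507 0.14347062] [ 0.08  0.73 -0.92  1.99  1.02  0.76  0.35] [ 0.4 -0.5  0.7]
axis err 0.14913503688588423
0 [0.514 0.237 0.159] [  0.3 -14.   -2.8   0.1   0.1  -0. ]
0 [0.514 0.237 0.117] [ 0.3 27.3  4.6  0.1  0.1 -0. ]
0.3 [0.504 0.232 0.1  ] [-2.3 42.9 17.5  0.1  0.1 -0. ]
0.6 [0.497 0.222 0.087] [-10.1  53.5  28.7   0.1   0.1  -0. ]
0.8 [0.494 0.213 0.08 ] [-17.8  60.   35.1   0.1   0.1  -0. ]
0.95 [0.493 0.206 0.075] [-24.7  64.1  39.2   0.1   0.1  -0. ]
1.1 [0.492 0.198 0.071] [-32.3  67.5  42.5   0.1   0.1  -0. ]
```

View pics/scene_c.png

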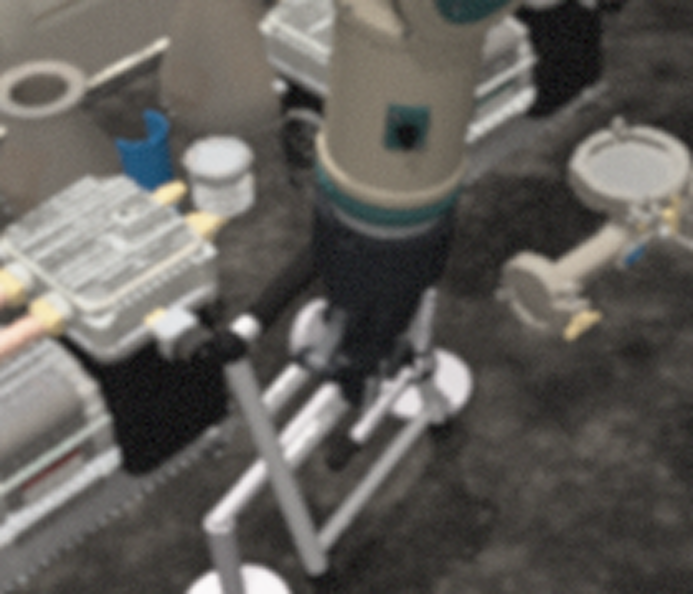

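View pics/top_c.png

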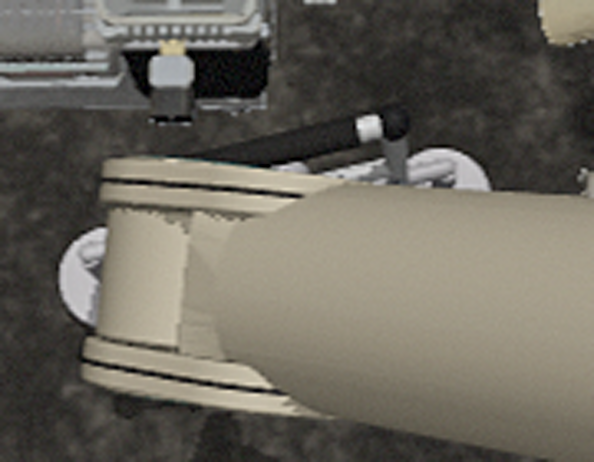

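Request:
{"name": "move_arm", "arguments": {"commands": [[0,14,2,0,0,0,0],[0,27,5,0,0,0,0],[0,33,10,0,0,0,0],[-1,38,14,0,0,0,0]]}}

```text
time_s: 6.9
tcp_pos: [0.506, 0.2336, 0.1046]
eef_rot: [-0.397, 0.474, 0.602, -0.505]
ft_force: [-1.8, -0.3, 3.2]
opening: 0.0003
```

```bash
python3 step2.py d
```

```text
[0.50602567 0.23359424 0.10456473] [ 0.03  0.77 -0.85  2.04  1.13  0.69  0.24] [-1.8 -0.3  3.2]
axis err 0.19881014761418914
0 [0.514 0.237 0.159] [  1.2 -52.4 -17.7   0.1   0.2  -0. ]
0 [0.514 0.237 0.117] [  1.2 -11.1 -10.4   0.1   0.2  -0. ]
0.3 [0.504 0.232 0.1  ] [-1.4  4.6  2.6  0.1  0.2 -0. ]
0.6 [0.497 0.222 0.087] [-9.2 15.1 13.7  0.1  0.2 -0. ]
0.8 [0.494 0.213 0.08 ] [-16.9  21.7  20.2   0.1   0.2  -0. ]
0.95 [0.493 0.206 0.075] [-23.8  25.8  24.2   0.1   0.2  -0. ]
1.1 [0.492 0.198 0.071] [-31.5  29.1  27.5   0.1   0.2  -0. ]
```

View pics/scene_d.png

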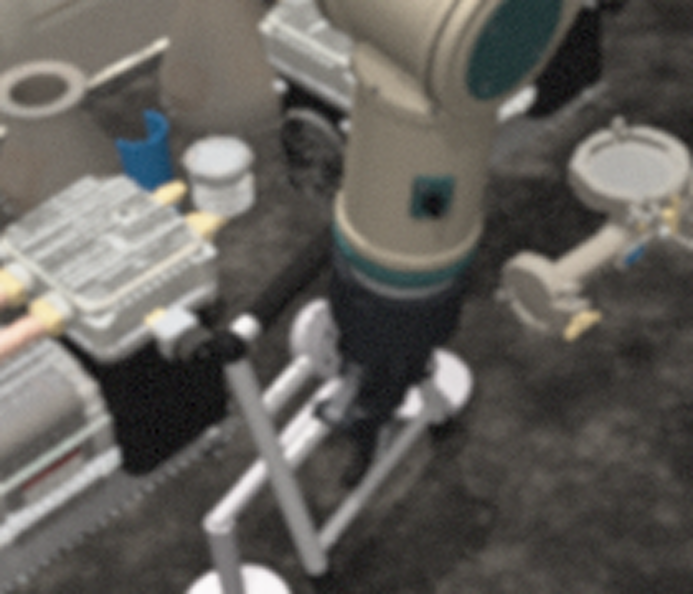

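Request:
{"name": "move_arm", "arguments": {"commands": [[-4,10,8,0,0,0,0],[-9,16,13,0,0,0,0],[-16,22,19,0,0,0,0],[-23,28,23,0,0,0,0],[-30,32,26,0,0,0,0],[-30,32,26,0,0,0,0]]}}

```text
time_s: 7.75
tcp_pos: [0.4935, 0.1983, 0.068]
eef_rot: [-0.397, 0.474, 0.602, -0.505]
ft_force: [-0.2, 0.0, -0.4]
opening: -0.0003
```

```bash
python3 step2.py e
```

```text
[0.49349686 0.19834867 0.06800963] [ 0.04  0.79 -0.77  2.13  1.29  0.6   0.12] [-0.2  0.  -0.4]
axis err 0.15421555680046664
0 [0.514 0.237 0.159] [ 31.1 -84.3 -43.4   0.1   0.2   0. ]
0 [0.514 0.237 0.117] [ 31.1 -42.9 -36.1   0.1   0.2   0. ]
0.3 [0.504 0.232 0.1  ] [ 28.4 -27.3 -23.1   0.1   0.2   0. ]
0.6 [0.497 0.222 0.087] [ 20.7 -16.8 -12.    0.1   0.2   0. ]
0.8 [0.494 0.213 0.08 ] [ 13.  -10.2  -5.5   0.1   0.2   0. ]
0.95 [0.493 0.206 0.075] [ 6.1 -6.1 -1.5  0.1  0.2  0. ]
1.1 [0.492 0.198 0.071] [-1.6 -2.8  1.8  0.1  0.2  0. ]
```

View pics/scene_e.png

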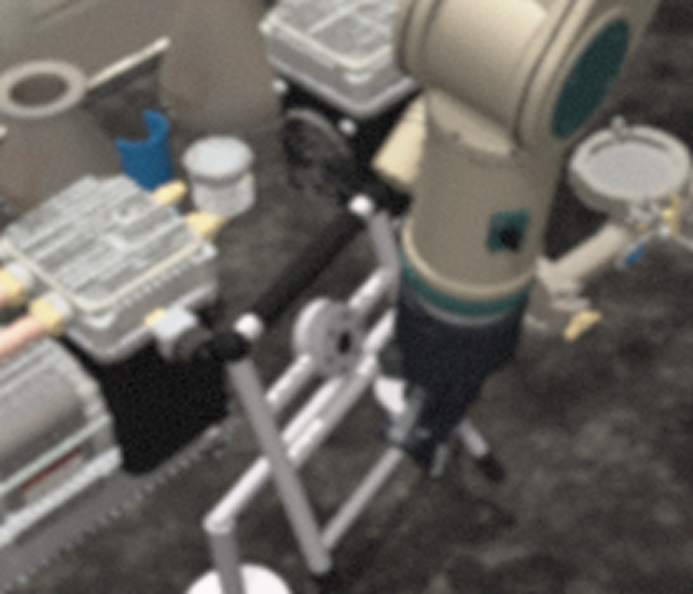

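Request:
{"name": "move_arm", "arguments": {"commands": [[10,-15,10,0,0,0,0],[15,-50,30,0,0,0,0],[15,-110,40,0,0,0,0],[15,-170,45,0,0,0,0],[10,-230,40,0,10,0,0],[10,-245,30,0,20,0,0],[10,-245,30,0,30,0,0],[10,-245,30,0,40,0,0],[10,-245,30,0,50,0,0]]}}

```text
time_s: 8.98
tcp_pos: [0.4195, 0.1935, 0.3052]
eef_rot: [-0.615, 0.643, 0.377, -0.256]
ft_force: [-0.4, -0.4, 0.8]
opening: -0.0
```

```bash
python3 - <<'E'
from plan import *
import cv2
from rig import cams
p,_,s=cur();print(p,s["joint_positions"].round(2),s["ft_force"].round(1))
for n in("scene","top"):
    c=cams.camera(n);cv2.imwrite(f"pics/{n}_f.png",c["img"][:,:,::-1])
    a=c["img"][:,:,::-1][120:300,120:400];cv2.imwrite(f"pics/{n}_fz.png",cv2.resize(a,None,fx=2.8,fy=2.8,interpolation=2))
    for t in("carrier","leg_tip","leg_pivot","carrier_grip"):print(n,t,[(np.round(d["pixel"],1).tolist(),round(d["confidence"],2)) for d in cams.recognise(t,n)][:3])
for t in(0,-12):print(cmd([.48,.2,.3],des(.2347,np.radians(t),1)),cmd([.57,.215,.3],des(.2347,np.radians(t),1)))
E
```

```text
[0.41945974 0.19353371 0.30521904] [ 0.26  0.29 -1.    2.04  0.45  0.83 -0.05] [-0.4 -0.4  0.8]
scene carrier [([237.4, 272.5], 0.67)]
scene leg_tip [([245.4, 301.2], 0.7), ([256.1, 404.0], 0.57)]
scene leg_pivot [([239.9, 273.4], 0.87)]
scene carrier_grip [([238.4, 274.5], 0.88)]
top carrier [([215.0, 296.6], 0.62)]
top leg_tip [([233.8, 318.5], 0.62), ([302.0, 408.9], 0.55)]
top leg_pivot [([210.4, 300.7], 0.82), ([237.2, 320.8], 0.55)]
top carrier_grip [([213.7, 299.1], 0.89)]
[ 39.8  14.8 -42.1   3.5  40.1   9.7] [ 104.1   30.7 -104.9    3.5   40.1    9.7]
[ 39.8  14.8 -42.1   7.7  39.7  21.2] [ 104.1   30.7 -104.9    7.7   39.7   21.2]
```

View pics/scene_fz.png

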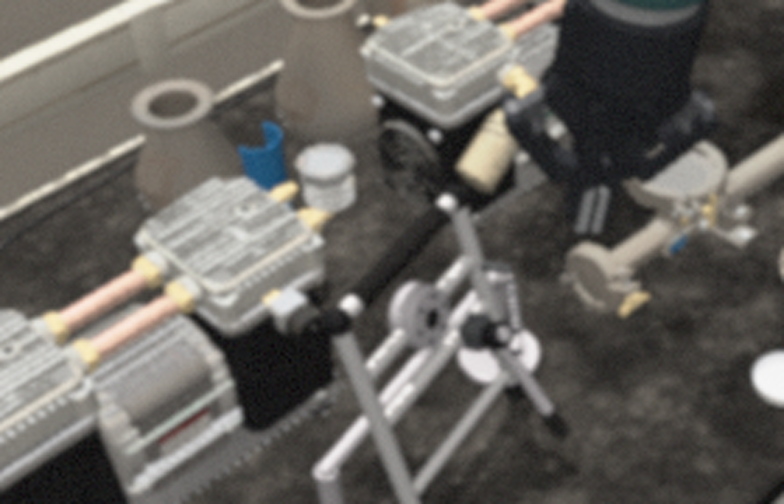

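View pics/top_fz.png

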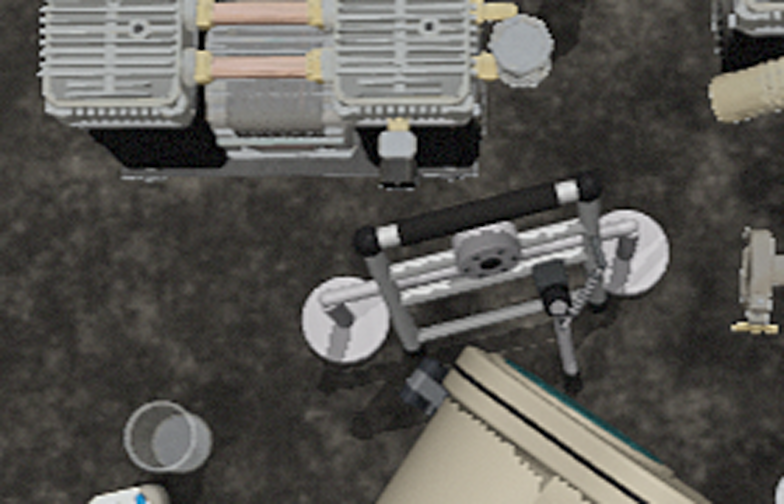

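```bash
python3 - <<'E'
from fit import *
l=np.radians(22);M["tipd"]=tuple(np.array(M["piv"])+.095*np.array([-np.sin(l),0,-np.cos(l)]))
S=lambda u,v:(120+u/2.8,120+v/2.8)
obs=[("top","TR",S(588,185)),("top","TL",S(371,240)),("top","FR",S(599,299)),("top","FL",S(410,345)),("top","tipd",S(571,377)),
("scene","TR",S(449,200)),("scene","TL",S(337,318)),("scene","tipd",S(558,423))]
p,r=fit(obs,(.53,.2,.23,.2));print(p,np.degrees(p[2:]));
for o,e in zip(obs,r):print(o[0],o[1],e.round(1))
print(world(p,M["grip"]))
def ln(n,uv):
    K,E=cal[n]["K"],cal[n]["E"];d=E[:3,:3].T@np.linalg.solve(K,[*uv,1]);return -E[:3,:3].T@E[:3,3],d/np.linalg.norm(d)
def tri(a,b):
    A=np.zeros((3,3));c=np.zeros(3)
    for n,uv in(("top",a),("scene",b)):
        o,d=ln(n,uv);Q=np.eye(3)-np.outer(d,d);A+=Q;c+=Q@o
    return np.linalg.solve(A,c)
print("bar L",tri(S(371,240),S(337,318)),"R",tri(S(588,185),S(449,200)))
print("pump corner",tri(S(482,112),S(325,260)),"connector",tri(S(397,165),S(295,308)))
E
```

```text
[0.53145804 0.20652219 0.25024537 0.22814618] [14.33800339 13.07181337]
top TR [-0.1 -0.4]
top TL [-0.5 -0.1]
top FR [-0.5 -0.4]
top FL [ 1.8 -0.1]
top tipd [1.5 1.1]
scene TR [ 1.2 -1.4]
scene TL [-0.4  1. ]
scene tipd [-0.8  1.1]
[[0.57440698 0.21750008 0.19992112]]
bar L [0.55533092 0.28904664 0.20192266] R [0.59460558 0.14533173 0.19510427]
pump corner [0.66164645 0.21916475 0.14262329] connector [0.61912667 0.27839409 0.16101134]
```

```bash
cat > g.py <<'E'
from plan import *
from fit import *
pose=(.5315,.2065,.2502,.2281)
def frame(l):  # tool orientation & tcp for lean l
    return des(pose[2],-l,1)
def tcp(l,up=0,d=.016,fy=-.010):
    return world((*pose[:3],l),[0,fy,.205-d+up])[0]
E
python3 - <<'E'
from g import *
L=pose[3]
print(tcp(L,.08),cmd(tcp(L,.08),frame(L)),tcp(L))
E
```

```text
[0.59093839 0.2113684  0.26226543] [ 108.3   71.2 -119.4    8.1   38.8   22.2] [0.57341149 0.20688931 0.1843376 ]
```

Request:
{"name": "move_arm", "arguments": {"commands": [[25,0,-30,2,9,5,1],[50,5,-60,4,18,10,1],[80,20,-90,6,27,15,1],[108,40,-120,8,36,20,1],[108,60,-120,8,38.8,22.2,1],[108,60,-120,8,38.8,22.2,1]]}}

```text
time_s: 10.22
tcp_pos: [0.589, 0.21, 0.2704]
eef_rot: [-0.686, 0.707, 0.006, -0.169]
ft_force: [-0.0, -0.1, -0.1]
opening: 0.0853
```

```bash
cat > chk.py <<'E'
from g import *
import cv2,sys
from rig import cams
k=sys.argv[1]
p,_,s=cur();print(p,s["joint_positions"].round(2),s["ft_force"].round(1),s["opening"],s["time_s"])
for n in("scene","top"):
    c=cams.camera(n)
    a=c["img"][:,:,::-1][120:300,120:400];cv2.imwrite(f"pics/{n}_{k}.png",cv2.resize(a,None,fx=2.8,fy=2.8,interpolation=2))
E
python3 chk.py h; python3 - <<'E'
from g import *
L=pose[3];print(cmd(tcp(L),frame(L)))
E
```

```text
[0.5889765  0.2100405  0.27037823] [-0.03  0.77 -0.69  1.29  0.38  1.46 -0.46] [-0.  -0.1 -0.1] 0.08531159424832249 10.225
[ 4.9 90.6  0.1  0.   0.1 -0. ]
```

View pics/scene_h.png

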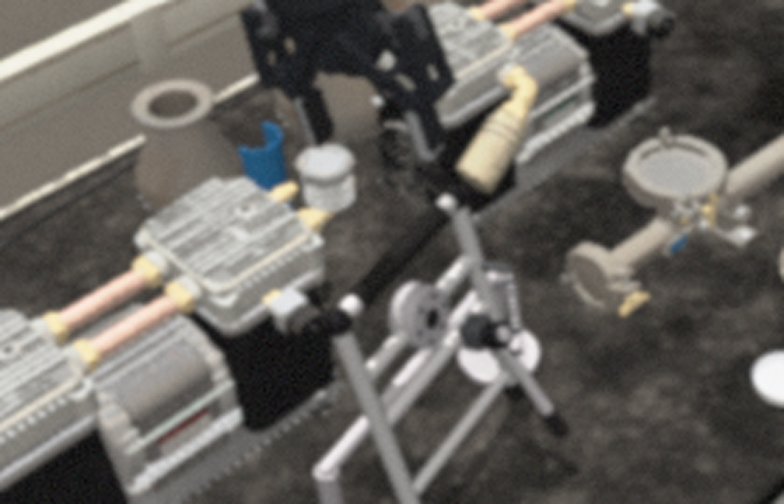

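View pics/top_h.png

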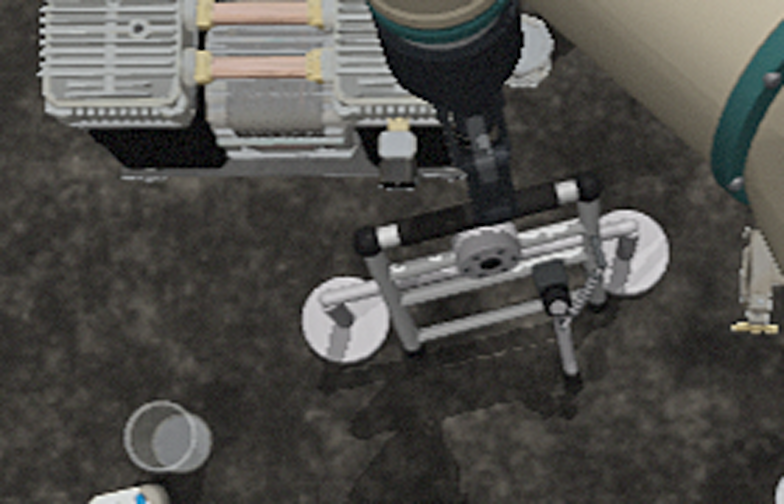

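Request:
{"name": "move_arm", "arguments": {"commands": [[5,30,0,0,0,0,1],[5,60,0,0,0,0,1],[5,80,0,0,0,0,1],[5,90,0,0,0,0,1],[5,90,0,0,0,0,1]]}}

```text
time_s: 10.95
tcp_pos: [0.5735, 0.2067, 0.1858]
eef_rot: [-0.687, 0.707, 0.009, -0.168]
ft_force: [-0.2, 1.1, -0.4]
opening: 0.0855
```

```bash
python3 chk.py i; python3 - <<'E'
from g import *
L=pose[3];print(cmd(tcp(L),frame(L)))
E
```

```text
[0.5735276  0.2067221  0.18583175] [-0.02  0.82 -0.67  1.44  0.42  1.27 -0.5 ] [-0.2  1.1 -0.4] 0.08547378119205518 10.95
[-0.4  2.1 -0.1  0.   0.1  0.1]
```

View pics/scene_i.png

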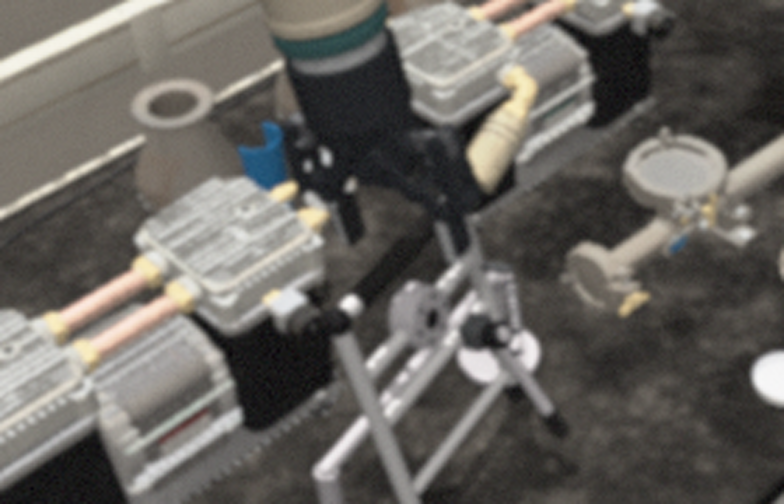

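Request:
{"name": "move_arm", "arguments": {"commands": [[0,1,0,0,0,0,0.5],[0,1,0,0,0,0,0.3],[0,1,0,0,0,0,0.1],[0,1,0,0,0,0,0],[0,1,0,0,0,0,0],[0,1,0,0,0,0,0],[0,1,0,0,0,0,0],[0,1,0,0,0,0,0]]}}

```text
time_s: 12.05
tcp_pos: [0.5742, 0.207, 0.1854]
eef_rot: [-0.687, 0.707, 0.009, -0.167]
ft_force: [0.8, -1.3, 0.5]
opening: 0.0161
```

```bash
python3 chk.py j; python3 - <<'E'
from g import *
p,R0,s=cur();print(s["wrist_torque"])
L=pose[3]
for f in(.75,.5,.25,0,-.03):
    l=L*f
    # rotate current pose about feet axis
    a=-(L-l); yx=np.array([-np.sin(pose[2]),np.cos(pose[2]),0]);Q=R.from_rotvec(yx*a)
    c=np.array([pose[0],pose[1],.009]);print(f,(c+Q.apply(p-c)).round(4),cmd(c+Q.apply(p-c),Q*R0))
E
```

```text
[0.57418618 0.20701629 0.18535471] [-0.02  0.82 -0.67  1.44  0.42  1.27 -0.5 ] [ 0.8 -1.3  0.5] 0.016125731890037742 12.05
[-0.0585671  -0.28356245 -0.13113298]
0.75 [0.5644 0.2046 0.1874] [-10.3   0.2   0.   -0.    0.   -3.3]
0.5 [0.5545 0.202  0.1889] [-20.6   1.1   0.   -0.    0.   -6.5]
0.25 [0.5445 0.1995 0.1898] [-30.9   2.5   0.1  -0.    0.   -9.8]
0 [0.5345 0.1969 0.1902] [-41.    4.5   0.1  -0.    0.  -13.1]
-0.03 [0.5333 0.1966 0.1902] [-42.2   4.8   0.1  -0.    0.  -13.5]
```

View pics/scene_j.png

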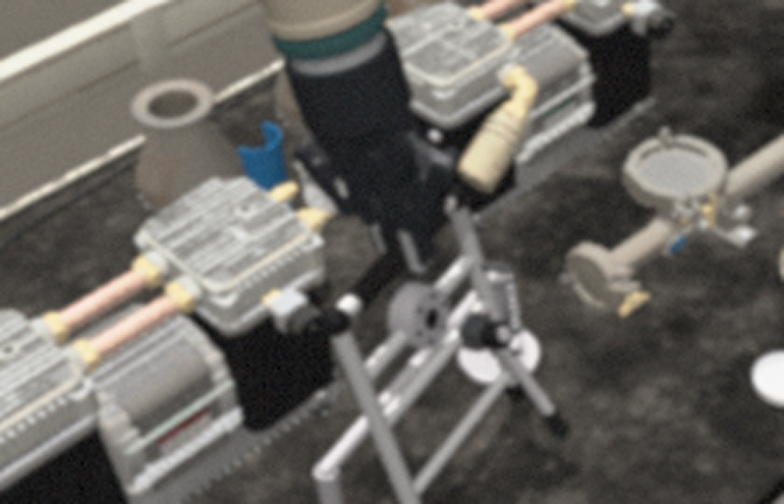

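View pics/top_j.png

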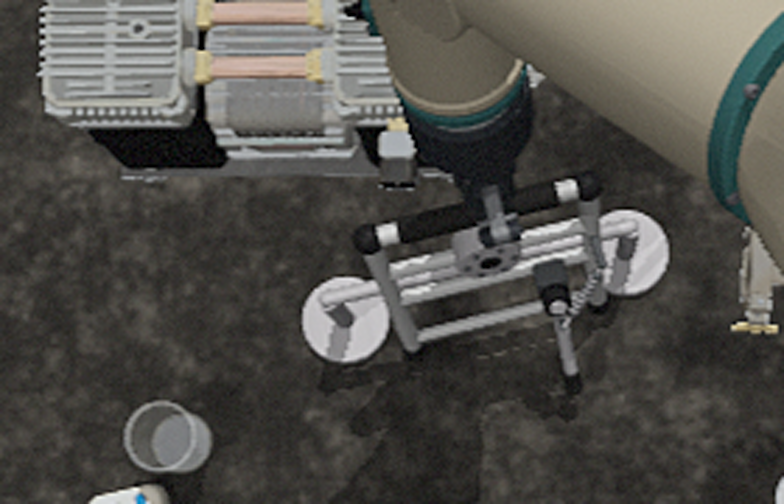

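Request:
{"name": "move_arm", "arguments": {"commands": [[-5,0,0,0,0,-1.6,0],[-10,0,0,0,0,-3.3,0],[-15.5,1,0,0,0,-5,0],[-20.5,1,0,0,0,-6.5,0],[-26,2,0,0,0,-8.2,0],[-31,2.5,0,0,0,-9.8,0],[-36,4,0,0,0,-11.5,0],[-41,5,0,0,0,-13,0],[-41,5,0,0,0,-13,0],[-41,5,0,0,0,-13,0]]}}

```text
time_s: 13.4
tcp_pos: [0.5342, 0.1972, 0.1908]
eef_rot: [0.702, -0.701, -0.09, 0.088]
ft_force: [-1.3, -0.7, 6.6]
opening: 0.0157
```

```bash
python3 chk.py k; python3 - <<'E'
from g import *
p,R0,s=cur();print(s["wrist_torque"],R0.as_matrix().round(3),s["joint_velocities"].round(3))
E
```

```text
[0.53418373 0.1972465  0.1907949 ] [ 0.03  0.64 -0.68  1.78  0.5   0.9  -0.63] [-1.3 -0.7  6.6] 0.0157196978767791 13.4
[-0.25935537  0.44762108 -0.19083718] [[ 0.968  0.002 -0.249]
 [ 0.249  0.001  0.968]
 [ 0.002 -1.     0.   ]] [ 0.001  0.001  0.002 -0.002  0.    -0.002  0.001]
```

View pics/scene_k.png

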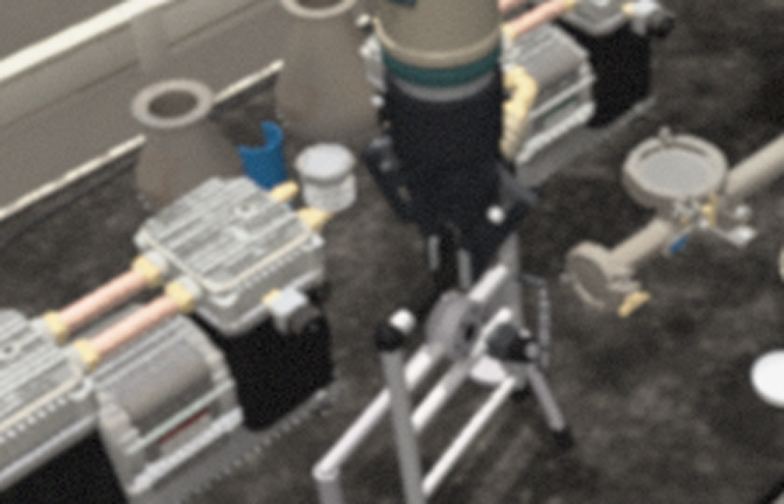

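View pics/top_k.png

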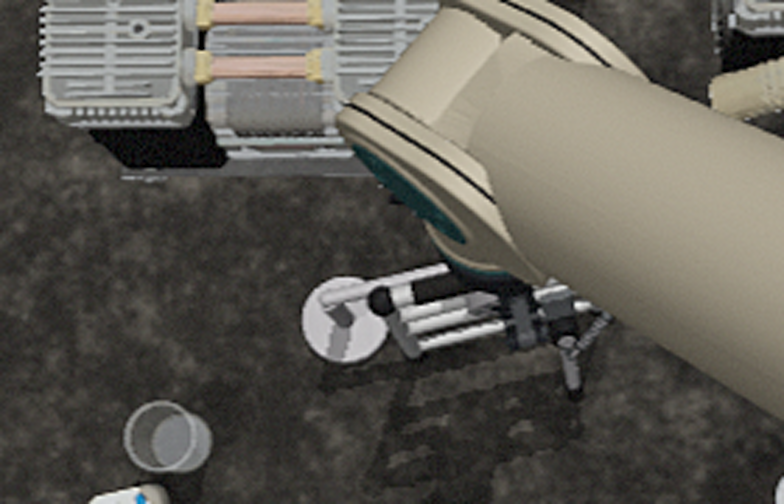

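```bash
python3 - <<'E'
from fit import *
l=np.radians(22);M["tipd"]=tuple(np.array(M["piv"])+.095*np.array([-np.sin(l),0,-np.cos(l)]))
for ln in(-.06,0,.06):
    for k in("TL","FL","tipd"):
        w=world((.5315,.2065,.2502,ln),M[k]);print(ln,k,((proj("top",w)[0]-120)*2.8).round(),((proj("scene",w)[0]-120)*2.8).round())
S=lambda u,v:(120+u/2.8,120+v/2.8)
obs=[("top","TL",S(382,299)),("top","FL",S(413,351)),("top","tipd",S(573,388)),("scene","TL",S(390,334)),("scene","tipd",S(561,432))]
p,r=fit(obs,(.53,.2,.23,.0));print(p,np.degrees(p[2:]));print(r.round(1))
E
```

```text
-0.06 TL [389. 319.] [405. 344.]
-0.06 FL [415. 345.] [413. 516.]
-0.06 tipd [576. 388.] [560. 443.]
0 TL [384. 302.] [390. 338.]
0 FL [415. 345.] [413. 516.]
0 tipd [576. 387.] [560. 440.]
0.06 TL [380. 285.] [375. 332.]
0.06 FL [415. 345.] [413. 516.]
0.06 tipd [576. 385.] [559. 436.]
[0.52916758 0.20679028 0.27866222 0.03115201] [15.96616893  1.7848786 ]
[[ 0.1  0.2]
 [ 0.9 -0.3]
 [ 1.6 -0.4]
 [-1.1  1.3]
 [ 0.1  1.9]]
```

```bash
python3 - <<'E'
from rig import bot,ticket
print(ticket.close_job());s=bot.state();print(s["time_s"],s["tcp_pos"],s["ft_force"],s["opening"])
E
```

```text
the job is handed in; nothing more can be done
None
the job is handed in; nothing more can be done
```

I pushed the folded kickstand leg down with the shut fingers until it snapped fully down, while the frame still leaned on the stop. I then gripped the top bar, swung the frame about its feet to upright, and handed the job in at about 13.5 s with the grip still held.

The last checks before handing in showed:

- **Grip:** the fingers had stopped on the bar at 15.7 mm opening, and the tool pointed straight down.
- **Upright:** a pose fit to the pictures put the lean at 0 to 0.03 rad, with the leg down and the frame well off the bench stop.
- **Feet:** the tool felt about 6.6 N upward, which fits the feet pressing on the worktop.
- **Joints:** they were at rest.
- **Bystanders:** I did not measure the bowl, dish and glass again. The beaker looked unmoved in the last close-up, which did not show the bowl or the dish.

The frame fit was only good to a few pixels, and in the last top picture the arm partly hid the frame. During the first approach to the leg, joint 6 came to its lower limit (about 0.23). I backed off and pushed with the gripper turned 90° instead. The state could not be read after handing in, so I have no measurement of the final second.

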